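# Set the sole gauge

### The job

Slip the tall steel sleeve over the upright post of the sole gauge and slide it right down onto its seat. Then take the gauge arm by its wooden handle, squeezing in the lock button on the handle's side to free the arm, and draw the arm out until its pointer lines up with the line on the mark clip. Finish still holding the arm there by the handle (a spring pulls it back if let go), with the sleeve still on its post and the other things on the bench left where they are.

Things in the scene. Friction and masses are not known exactly. Their poses are not given: they have to be found in the camera images.
- gauge: Fixed gauge: wooden base board (x -45 to 80, y -180 to 280 mm, 10 mm thick) with a dark steel outer tube, top 45 mm above the bench, from which an arm draws out along the gauge's +y. Origin at bench level on the arm's centre line under the tube's mouth. +x is the side of the scale (x 51 to 73, lines every 10 mm). The lock's keeper bracket is at x -40 to -24, y -42 to -4 mm, 73 mm high.
- slide (a joint): how far the telescoping arm is drawn out, m: 0 = home, locked there (1.5 to 2.5 mm of play); stop at 0.13. A spring pulls it home with about 3 N at 0 and 8 N at 0.12, plus about 1 N of friction. Let go, it runs back and catches on the lock at about 0.018, button out; with the button in it can go home again.
- handle: Wooden block fixed on the arm, 36 (x) x 30 (y) x 54 mm tall; origin at the centre of its underside, 38 mm above the bench, gauge y 45 mm at home; axes as the gauge. Grip it across x from above, pads about 30 mm above the origin: one finger on the plain +x face, the other on the button on the -x side (44 mm over both, 38 mm with the button in). 60 mm free beside it in x.
- button (a joint): lock button travel, m: 0 = out (arm locked), 0.006 = fully in; it moves along the handle's +x and takes about 5.5 N to push fully in. The lock is clear from about 0.0035; once the arm is out by more than 15 mm the lock no longer matters for drawing it further.
- button_face (a point): centre of the button's outer face, on the -x side of the handle: a black plate 24 mm in y by 30 mm tall, standing 8 mm proud of the handle.
- seat (a point): centre of the flat seat (48 mm disc on the arm, 42 mm above the bench, at gauge x 0, y 130 mm when home; it travels with the arm). The post stands on it: 16 mm diameter, 54 mm tall, its top 12 mm tapering to 7 mm diameter.
- pointer (a point): tip of the arm's pointer, a thin steel bar that sticks out in gauge +x from the seat to x 50 mm, 20 mm above the bench; at the same gauge y as the post.
- mark_clip: Small dark steel clip (26 x 10 x 12 mm tall) fixed on the scale, a white line along its top in x; axes as the gauge; origin at the centre of its underside, at the line's y. The pointer is on the mark when it has the same gauge y as this origin (arm out by 45 to 105 mm, different each time).
- sleeve: Loose steel sleeve standing upright on the bench: outer diameter 40 mm, bore 19 mm, 40 mm tall, about 0.1 kg; origin at the centre of its underside.
- collar: Bystander: loose steel collar, 40 mm outer diameter, only 22 mm tall, bore 10 mm (does not fit the post).
- polish: Bystander: loose closed dark tin, 48 mm diameter, 45 mm tall.
- hammer: Bystander: loose hammer lying on the bench.
- brush: Bystander: loose brush lying beyond the gauge.
- gluejar: Bystander: loose glue jar, 80 mm diameter, 100 mm tall, off the tube end of the gauge.
- heel_block: Bystander: loose rubber heel block, 65 x 60 x 30 mm.

How it is judged:
On the way, in this order (a step that is already met when the one before it is completed fails the run):
1. the sleeve is down on its seat on the post, the arm still home (horizontal distance between sleeve and seat below 0.005 m and z of sleeve in the frame of seat between -0.004 and 0.004 m and angle between sleeve's own z axis and vertical below 0.12 rad and value of joint slide below 0.008 m), for 0.2 s.
2. the lock button is pressed by the fingers with the arm still near home (value of joint button above 0.0035 m and value of joint slide below 0.01 m and contact force between the fingers and handle above 1 N), for 0.05 s.
At the end, for the whole second after the job is handed in: the pointer is within 4 mm of the mark clip's line (along the arm) and still, the fingers hold the handle (over 2 N), and the sleeve is on the post, within 4 mm of its seat in height, 5 mm of centre, and upright within 0.12 rad (y of pointer in the frame of mark_clip between -0.004 and 0.004 m and velocity of joint slide between -0.01 and 0.01 m/s and contact force between the fingers and handle above 2 N and horizontal distance between sleeve and seat below 0.005 m and z of sleeve in the frame of seat between -0.004 and 0.004 m and angle between sleeve's own z axis and vertical below 0.12 rad); the arm keeps its last pose, push and grip.
It fails at once if a bystander is moved more than 30 mm (distance of any of collar, polish, hammer, brush, gluejar, heel_block from where it was at the start of the episode above 0.03 m).
It also fails if it takes over 54 s, if anything falls off the work surface, if the arm or the gripper's body presses on something with over 40 N, if the wrist force passes 120 N, or if a joint passes its speed limit or range.

### The arm

A 6-joint arm with a two-finger parallel gripper is mounted at the origin on the work surface. World frame = base frame: x ahead of the robot, y to its left, z up, the work surface at z = 0. Lengths are in m, angles in rad, forces in N, time in s.
With the tool pointing down it reaches from about 0.25 to 0.725 m from the base axis. Payload 4 kg.
Tool frame: the origin (TCP) lies where the fingers leave the gripper's body, on its centre line; the fingertips stand 73 mm ahead of it and the grasp point (between the pads) lies hold_point_z ahead of it (hold_point_z is the distance from the TCP to the grasp point, in m); z points along the fingers, y is the line along which they close (so a half turn about z gives the same grasp; the last joint's range is limited). The gripper opens to 85 mm and grips with 20 to 120 N. Pads are 22 mm wide; open, the fingers measure 114 mm over their backs; the gripper's body (76 mm by 85 mm) begins 54 mm behind the grasp point. The pads swing forward as they close: fully open they stand 13 mm farther back than shut.
Start: joints at [1.32, 0.241, 0.005, 1.335, 0, 1.571], TCP at [0.124, 0.484, 0.304] pointing down, gripper open.
Joint ranges: [-2.72, 2.72], [-1.05, 1.87], [-1.09, 1.28], [-1.99, 2.15], [-1.42, 1.44], [-3.14, 3.14]. Speed limits (rad/s): [2.79, 2.79, 3.14, 3.14, 3.14, 3.14].

### API

Orientations are given as a unit quaternion [w, x, y, z].
In Python, from station import state, snapshot, camera_info, job_done, hold_point_z gives the robot as it stands.
- The arm moves only by the tool play_rows, never from a script. Its argument "targets" is one flat list of numbers, 7 for each row, row after row: the shift along the tool's x, y, z in cm, then the turn, a rotation vector about the tool's x, y, z in degrees, then the finger opening in cm, from 0 to 8.54. In form: [x, y, z, ax, ay, az, hand, x, y, z, ax, ay, az, hand, ...]. A call has 1 to 5 rows; each row is the pose to reach, as a shift and turn from the pose commanded when the call began, along the tool's axes at that moment; what a row does not reach only later rows make up. A row lasts 1/8 s, in which the tool goes at most 62.5 mm and 10.7 degrees, less where a joint would pass 70% of its speed; a pose out of reach is approached as far as the arm can. A call with a gripper value outside its range is refused whole. The fingers move at their own pace and stop on an object; "squeeze" is the grip in N (left out, the last holds). Time passes only in rows, so rows that repeat a pose let the fingers close. It gives the time, the measured TCP pose, the force, the opening and the grip force at its end, in the units of the state.
- state(): the state, without advancing time (a new reading comes with each control period).
- snapshot(name): name is "scene" or "top" or "wrist"; returns the picture (480x640x3 uint8, blue, green, red); there is no depth.
- camera_info(name): a dict with "fovy" (degrees; the focal length in pixels is half the picture's height over the tangent of half this angle, whatever the lens; pixels are square), "cx", "cy" (the principal point, pixels), "pose" (4x4, takes a point from camera to world coordinates). Camera axes: x right, y down, z forward; pixel columns grow to the right and rows downward; lengths in m; the calibration is good to about 2 mm. The wrist camera is an equidistant fisheye: a pixel r from the principal point sees the ray r / f radians off the axis. A picture is of the moment at which its call begins: read the wrist's pose just before it. camera_info takes no time and is no camera call; for the wrist camera it gives the pose at the moment of the call.
- job_done(): hands the job in; it is judged then, once.
The state is a dict: "time_s": time; "joint_positions": joint angles; "dq": joint speeds; "joint_efforts": joint torques, N m; "tcp_pos": TCP position; "eef_rot": TCP orientation; "ft_force": force on the tool from outside, world axes, zero at the start; "torque": the same for the moment, N m; "width": opening from 0.0 (shut) to 1.0 (fully open); "finger_force": force on a finger pad.
Only numpy, scipy, OpenCV 4.12 (cv2) and the standard library are available. Lean on these libraries where they do the work, as an engineer would, in place of code of your own. Each camera call takes 0.05 s, during which the arm holds its last target. There are 200 camera calls.

## Working session

There is one attempt and no reset: what is moved stays moved. The work goes in short steps, Python scripts to look and compute and a tool call to move; the robot and the scene stay as the last step left them, time stands still between calls to the robot, and variables do not carry over. Pictures are saved under pics/ and viewed, at most 10 in all, crops included, and the job is handed in when it is done.

Besides the shell and the picture viewer there is one more tool, called by a JSON object that holds its "api" and its "payload", one argument or row to a line. play_rows: Moves the arm, as the interface text tells. Its arguments: {"type":"object","properties":{"targets":{"type":"array"},"squeeze":{"type":"number"}},"required":["targets"]}

```bash
mkdir -p pics; ls; python3 - <<'E'
from station import *
import cv2
print(state()); print(hold_point_z if not callable(hold_point_z) else hold_point_z())
for n in("scene","top"):
    print(n,camera_info(n)); cv2.imwrite(f"pics/{n}0.png",snapshot(n))
print(camera_info("wrist"))
E
```

```text
pics
{'time_s': 0.0, 'joint_positions': array([ 1.32002608e+00,  2.41402130e-01,  3.68326170e-03,  1.33517611e+00,
       -2.42143129e-06,  1.57080626e+00]), 'dq': array([-5.17795721e-04,  3.50450686e-05,  3.03268849e-04,  1.60792578e-03,
        2.09288382e-04, -2.26544919e-04]), 'joint_efforts': array([ 3.95860779e-04, -3.72320902e+01,  2.52405828e+01,  1.71754573e-02,
       -4.98907275e-05, -5.00220580e-06]), 'tcp_pos': array([0.12395396, 0.48388564, 0.30300257]), 'eef_rot': array([-1.30018833e-04,  1.25061703e-01,  9.92148411e-01, -1.04123897e-03]), 'ft_force': array([-0.57642723,  0.30433062,  0.40601449]), 'torque': array([-0.0348368 ,  0.0247282 , -0.02751164]), 'finger_force': 0.0, 'width': 0.998108480451708}
0.0539
scene {'fovy': 44.37717004784426, 'cx': 321.8955304798966, 'cy': 242.39892167342555, 'pose': array([[-0.79267462,  0.40767743, -0.45328365,  1.12885306],
       [ 0.60948832,  0.51308306, -0.60437551,  0.73316409],
       [-0.01381809, -0.75534422, -0.65518255,  0.91180232],
       [ 0.        ,  0.        ,  0.        ,  1.        ]])}
top {'fovy': 54.121122064671205, 'cx': 316.2553309715562, 'cy': 252.87200615805057, 'pose': array([[ 0.02821297, -0.99784596,  0.05922392,  0.48865999],
       [-0.99935129, -0.02682966,  0.02402417, -0.03232455],
       [-0.02238346, -0.05986329, -0.99795559,  1.36378773],
       [ 0.        ,  0.        ,  0.        ,  1.        ]])}
{'fovy': 65.70646984690485, 'cx': 318.1738131035065, 'cy': 238.24688760020967, 'pose': array([[ 0.2473135 ,  0.93445985,  0.25616561,  0.05952392],
       [ 0.96893278, -0.23788516, -0.06767505,  0.49961525],
       [-0.00230162,  0.26494421, -0.964261  ,  0.37257152],
       [ 0.        ,  0.        ,  0.        ,  1.        ]])}
```

View pics/top0.png

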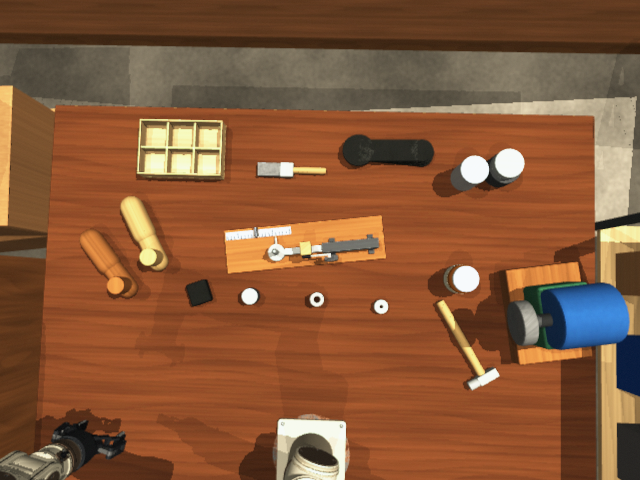

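View pics/scene0.png

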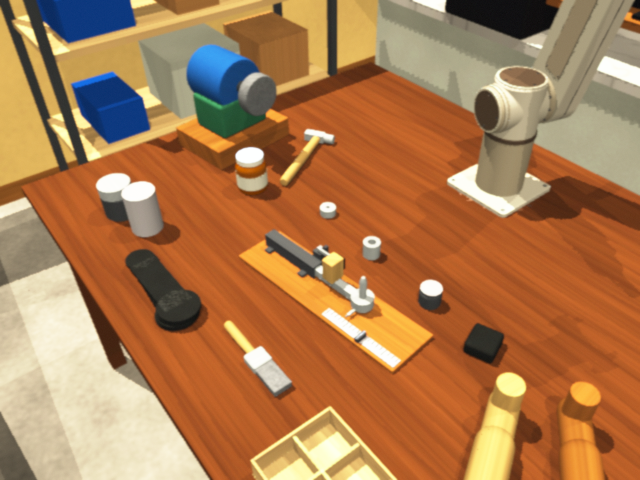

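The top view shows the board at about (225–385, 217–272), the sleeve at (316,299), the collar at (381,307) and the tin at (250,297). The scene view agrees: the taller ring at (372,248) is the sleeve. Gauge +y points image left, roughly world +y.

```bash
cat > h.py <<'E'
import numpy as np, cv2
from station import *
from scipy.spatial.transform import Rotation as R
def ray(n,px,ci=None):
    ci=ci or camera_info(n); f=240/np.tan(np.radians(ci["fovy"]/2))
    u=(np.asarray(px,float)-[ci["cx"],ci["cy"]])/f
    if n=="wrist":
        t=np.linalg.norm(u); d=np.r_[u*np.sin(t)/max(t,1e-9),np.cos(t)]
    else: d=np.r_[u,1]
    P=np.array(ci["pose"]); return P[:3,3],P[:3,:3]@d
def plane(n,px,z,ci=None):
    o,d=ray(n,px,ci); return o+d*(z-o[2])/d[2]
def tri(rays):
    A=0;b=0
    for o,d in rays:
        d=d/np.linalg.norm(d);M=np.eye(3)-np.outer(d,d);A=A+M;b=b+M@o
    return np.linalg.solve(A,b)
def pix(n,p,ci=None):
    ci=ci or camera_info(n); f=240/np.tan(np.radians(ci["fovy"]/2)); P=np.array(ci["pose"])
    c=P[:3,:3].T@(np.asarray(p)-P[:3,3])
    if n=="wrist":
        r=np.hypot(c[0],c[1]);t=np.arctan2(r,c[2]); u=c[:2]/r*t
    else: u=c[:2]/c[2]
    return u*f+[ci["cx"],ci["cy"]]
def rot(s=None):
    q=(s or state())["eef_rot"]; return R.from_quat(np.r_[q[1:],q[0]])
def go(p,Rt=None):
    "shift in cm and turn in deg in tool axes from the measured pose to TCP p, rotation Rt"
    s=state(); r=rot(s); d=r.inv().apply(np.asarray(p)-s["tcp_pos"])*100
    a=(r.inv()*Rt).as_rotvec(degrees=True) if Rt is not None else 0
    return d.round(2),np.round(a,2)
E
python3 - <<'E'
from h import *
im=cv2.imread("pics/top0.png"); sc=cv2.imread("pics/scene0.png")
hsv=cv2.cvtColor(im,cv2.COLOR_BGR2HSV)
print(hsv[262,300],hsv[262,240],hsv[285,300],hsv[225,370])
m=cv2.inRange(hsv,(10,120,150),(25,255,255)); m[:200]=0;m[280:]=0;m[:,:215]=0;m[:,395:]=0
m=cv2.morphologyEx(m,cv2.MORPH_OPEN,np.ones((3,3)))
c=np.vstack([c for c in cv2.findContours(m,0,2)[0] if cv2.contourArea(c)>80])
box=cv2.boxPoints(cv2.minAreaRect(c)); 
w=np.array([plane("top",p,0.01) for p in box]); print(box,w.round(4))
print([np.linalg.norm(w[i]-w[(i+1)%4]).round(3) for i in range(4)])
for nm,p,z in(("sleeve",(316.5,299),.04),("collar",(381,307),.022),("tin",(250,296.5),.045)): print(nm,plane("top",p,z).round(4))
print("sleeve scene",plane("scene",(372.5,241.5),.04).round(4))
a=cv2.resize(im[205:320,205:405],(800,460),interpolation=cv2.INTER_CUBIC)
cv2.imwrite("pics/c1.png",a)
E
```

```text
[ 13 180 211] [ 16 169 246] [ 10 187 147] [ 15 172 241]
[[215.00002 279.     ]
 [215.00002 200.     ]
 [394.      200.     ]
 [394.      279.     ]] [[ 0.4855  0.2909  0.01  ]
 [ 0.7157  0.3004  0.01  ]
 [ 0.7284 -0.2206  0.01  ]
 [ 0.5    -0.2247  0.01  ]]
[np.float64(0.23), np.float64(0.521), np.float64(0.228), np.float64(0.516)]
sleeve [ 0.4376 -0.0048  0.04  ]
collar [ 0.4196 -0.1878  0.022 ]
tin [0.4393 0.1819 0.045 ]
sleeve scene [ 0.4342 -0.0023  0.04  ]
```

View pics/c1.png

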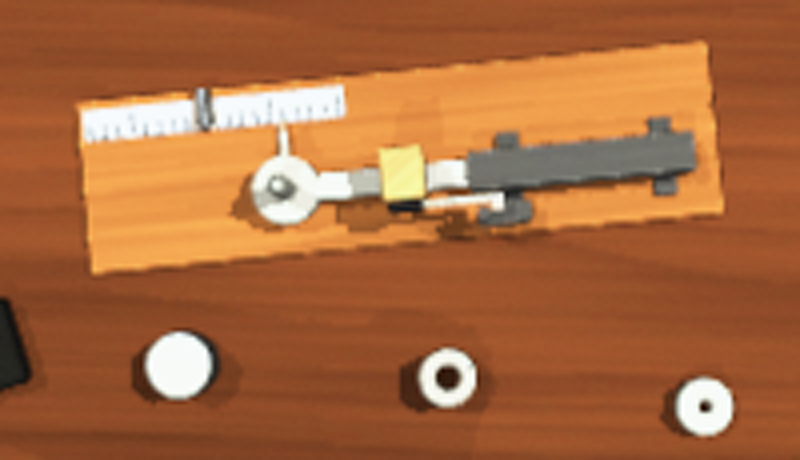

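The crop shows the board corners at (78,104), (707,42), (722,212), (93,272). The seat disc is at (284,190), the clip at (204,108), the handle at (402,174) and the sleeve at (447,378).

```bash
python3 - <<'E'
from h import *
f=lambda p:(np.array(p)+.5)/4-.5+205
G=np.array([[80,280],[80,-180],[-45,-180],[-45,280]])/1000
W=np.array([plane("top",f(p),.01)[:2] for p in((78,104),(707,42),(722,212),(93,272))])
g,w=G-G.mean(0),W-W.mean(0)
th=np.arctan2((g[:,0]*w[:,1]-g[:,1]*w[:,0]).sum(),(g*w).sum()); c,s=np.cos(th),np.sin(th)
Q=np.array([[c,-s],[s,c]]);o=W.mean(0)-Q@G.mean(0)
print("yaw",np.degrees(th),"o",o,"res mm",((W-(G@Q.T+o))*1000).round(1).tolist())
inv=lambda p:(Q.T@(p[:2]-o)*1000).round(1)
print("seat",inv(plane("top",f((284,190)),.042)),"posttop",inv(plane("top",f((277,186)),.096)),"handle",inv(plane("top",f((402,174)),.092)),"clip",inv(plane("top",f((204,108)),.024)),"ptr",inv(plane("top",f((283,128)),.02)))
print("post W",Q@[0,.13]+o,"handle",Q@[0,.045]+o)
print("sleeve",plane("top",f((447.5,378)),.04),"inG",inv(plane("top",f((447.5,378)),.04)))
np.save("g.npy",np.r_[o,th])
# above sleeve: tool y along? report options
S=state();print(rot(S).as_matrix().round(3)); print(S["joint_positions"].round(3))
E
```

```text
yaw 7.047803394228968 o [ 0.58265328 -0.01649009] res mm [[-1.1, -1.2], [-0.7, 0.3], [0.6, 2.5], [1.3, -1.6]]
seat [ -0.3 131.9] posttop [ -1.1 130.8] handle [-0.8 45.8] clip [ 65.3 185.8] ptr [ 45.8 130.8]
post W [0.56670262 0.11252765] handle [0.5771319 0.0281699]
sleeve [ 0.43722793 -0.00481357  0.04      ] inG [-142.9   29.4]
[[-0.969  0.248 -0.   ]
 [ 0.248  0.969 -0.002]
 [ 0.    -0.002 -1.   ]]
[1.32  0.241 0.004 1.335 0.    1.571]
```

```bash
cat >> h.py <<'E'
import os
if os.path.exists("g.npy"):
    _g=np.load("g.npy"); O=_g[:2]; TH=_g[2]; Q=np.array([[np.cos(TH),-np.sin(TH)],[np.sin(TH),np.cos(TH)]])
    RT=R.from_matrix(np.c_[np.r_[-Q[:,1]*-1*-1,0],np.r_[Q[:,0],0],[0,0,-1]])
    RT=R.from_matrix(np.c_[np.cross(np.r_[Q[:,0],0],[0,0,-1]),np.r_[Q[:,0],0],[0,0,-1]])
E
sed -i '/\*-1\*-1/d' h.py
python3 -c "
from h import *
print(RT.as_matrix().round(2)); print(go([.437,-.005,.23],RT))"
```

```text
[[-0.12  0.99  0.  ]
 [ 0.99  0.12  0.  ]
 [ 0.    0.   -1.  ]]
(array([-42.46, -39.58,   7.38]), array([-9.000e-02,  6.000e-02,  6.858e+01]))
```

{"api": "play_rows", "payload": {
  "targets": [-4.2,-4,0.7,0,0,7,8.5,-8.5,-8,1.5,0,0,14,8.5,-12.7,-12,2.2,0,0,21,8.5,-17,-16,3,0,0,28,8.5,-21.2,-19.8,3.7,0,0,34,8.5]
}}

```text
time_s: 0.72
tcp_pos: [0.2807, 0.2382, 0.2665]
eef_rot: [0.0, 0.411, 0.912, -0.0]
ft_force: [0.6, 0.5, -0.1]
width: 0.997
finger_force: 0.0
```

```bash
python3 -c "
from h import *
print(state()['tcp_pos'],go([.437,-.005,.23],RT))"
```

```text
[0.28072128 0.23815657 0.26647046] (array([-28.57,  -4.39,   3.65]), array([-0.000e+00,  1.000e-02,  3.441e+01]))
```

{"api": "play_rows", "payload": {
  "targets": [-5.7,-0.9,0.7,0,0,7,8.5,-11.4,-1.8,1.4,0,0,14,8.5,-17.1,-2.6,2.2,0,0,21,8.5,-22.8,-3.5,2.9,0,0,28,8.5,-28.6,-4.4,3.6,0,0,34.4,8.5]
}}

```text
time_s: 1.35
tcp_pos: [0.438, -0.0049, 0.2305]
eef_rot: [-0.0, 0.663, 0.749, 0.0]
ft_force: [0.7, 0.0, 0.1]
width: 0.997
finger_force: 0.0
```

```bash
python3 -c "
from h import *
ci=camera_info('wrist'); im=snapshot('wrist'); cv2.imwrite('pics/w1.png',im)
np.save('ci1.npy',ci,allow_pickle=True)
print(state()['tcp_pos'],ci['pose'][:3,3],[pix('wrist',[.437,-.005,.04],ci),pix('wrist',[.5667,.1125,.096],ci)])"
```

```text
[ 0.44139728 -0.01006841  0.22981448] [0.43020183 0.06047664 0.29999737] [array([316.38810098, 230.77724986]), array([548.00765279,  96.22968152])]
```

View pics/w1.png

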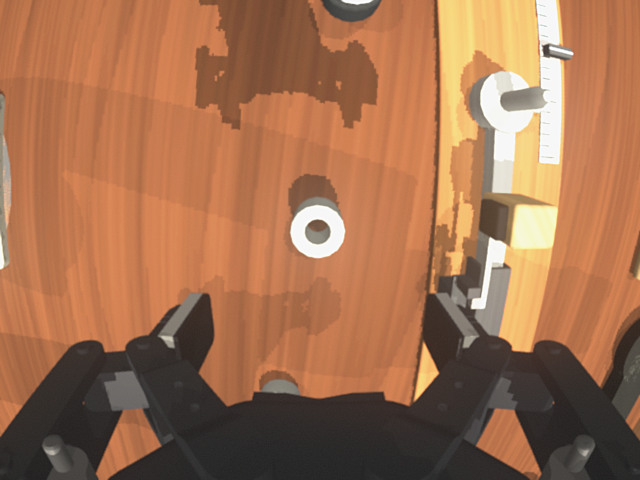

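The wrist view shows the sleeve's top ring at (317,231), against a prediction of (316,231), and the post tip at (546,98) against (548,96). The top-view fit holds. I'll refine it now that the arm has settled.

```bash
python3 -c "
from h import *
snapshot('wrist')
ci=camera_info('wrist'); im=snapshot('wrist')
def cen(im,p):
    m=cv2.inRange(im,(215,)*3,(255,)*3); n,l,st,c=cv2.connectedComponentsWithStats(m)
    k=[i for i in range(1,n) if abs(c[i]-p).max()<25 and 500<st[i,4]<3000]
    cs=cv2.findContours((l==k[0]).astype('u1'),0,2)[0]; return cv2.fitEllipse(max(cs,key=cv2.contourArea))
e=cen(im,pix('wrist',[.437,-.005,.04],ci)); print(e, plane('wrist',e[0],.04,ci))
z=state(); print(z['tcp_pos'],go([*plane('wrist',e[0],.04,ci)[:2],.12],RT))
# post tip
c=im[80:115,525:560]; print(im[98,540:556].tolist())
"
```

```text
((315.583251953125, 227.28306579589844), (51.40203857421875, 53.172752380371094), 90.87830352783203) [ 0.43765416 -0.0050707   0.04      ]
[ 0.43793093 -0.00531548  0.23001078] (array([ 3.0e-02, -1.0e-02,  1.1e+01]), array([-0.09, -0.01, -0.11]))
[[168, 182, 187], [170, 184, 189], [168, 183, 188], [169, 184, 190], [187, 202, 205], [234, 240, 238], [251, 251, 250], [250, 249, 249], [249, 249, 249], [250, 249, 249], [250, 250, 250], [250, 250, 250], [250, 249, 249], [246, 248, 247], [237, 242, 240], [241, 245, 243]]
```

{"api": "play_rows", "payload": {
  "targets": [0,0,5,0,0,0,8.5,0,0,10,0,0,0,8.5,0,0,13.5,0,0,0,8.5,0,0,14.8,0,0,0,8.5,0,0,14.8,0,0,0,8.5]
}}

```text
time_s: 2.12
tcp_pos: [0.4368, -0.0023, 0.0828]
eef_rot: [-0.001, 0.661, 0.751, -0.0]
ft_force: [-0.6, 0.0, 0.2]
width: 0.994
finger_force: 0.0
```

{"api": "play_rows", "payload": {
  "targets": [0,0,0,0,0,0,5,0,0,0,0,0,0,4.3,0,0,0,0,0,0,3.4,0,0,0,0,0,0,3.4,0,0,0,0,0,0,3.4],
  "squeeze": 40
}}

```text
time_s: 2.75
tcp_pos: [0.4383, -0.0031, 0.0843]
eef_rot: [0.001, 0.661, 0.75, 0.001]
ft_force: [-1.5, 1.0, 6.7]
width: 0.457
finger_force: 39.7
```

{"api": "play_rows", "payload": {
  "targets": [0,0,-2,0,0,0,3.4,0,0,-6,0,0,0,3.4,0,0,-12,0,0,0,3.4,0,0,-12,0,0,0,3.4,0,0,-12,0,0,0,3.4]
}}

```text
time_s: 3.38
tcp_pos: [0.4372, -0.0031, 0.2031]
eef_rot: [0.0, 0.661, 0.75, 0.0]
ft_force: [0.4, -0.4, -1.8]
width: 0.457
finger_force: 40.5
```

```bash
python3 -c "
from h import *
ci=camera_info('wrist'); im=snapshot('wrist'); cv2.imwrite('pics/w2.png',im)
z=state(); print(z['tcp_pos'],z['ft_force'],z['width'],z['finger_force'],go([*(Q@[0,.13]+O),.2],RT))
"
```

```text
[ 0.43658287 -0.00310923  0.20214908] [ 0.06405102  0.76457883 -0.77441719] 0.46114196201255403 40.53619472309947 (array([ 9.84, 14.36,  0.2 ]), array([-0.09, -0.01,  0.18]))
```

View pics/w2.png

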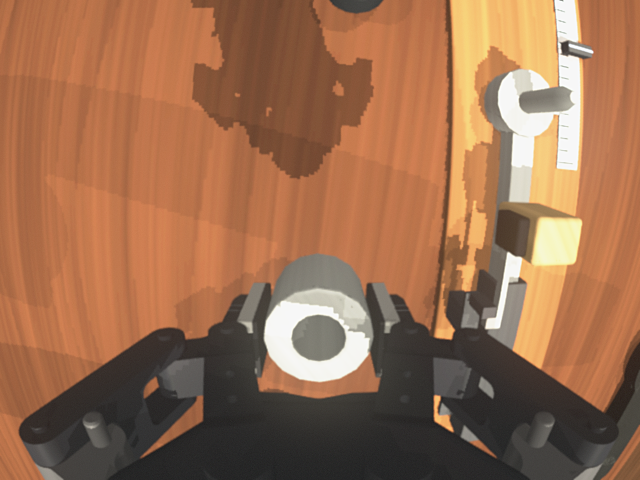

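The sleeve is held upright between the pads, its top ring centred near (318,337). The post tip is at about (569,98) and the seat disc at about (519,103). I'll work out the sleeve's offset in the tool.

```bash
python3 -c "
from h import *
ci=camera_info('wrist'); im=cv2.imread('pics/w2.png'); s=state(); r=rot(s)
g=cv2.cvtColor(im,cv2.COLOR_BGR2GRAY)
m=cv2.inRange(g[310:368,285:352],0,165); n,l,st,c=cv2.connectedComponentsWithStats(m); k=1+st[1:,4].argmax(); print('bore',st[k],c[k]+[285,310])
for h in(.042,.044,.046): 
  p=plane('wrist',c[k]+[285,310],s['tcp_pos'][2]-h,ci); print(h,(r.inv().apply(p-s['tcp_pos'])*1000).round(2))
P=Q@[0,.13]+O
print('tip',pix('wrist',[*P,.096],ci),'seat',pix('wrist',[*P,.042],ci))
# wrist-only estimates
for nm,p,z in(('tip',(569,98.5),.096),('seat',(520,104),.042)): q=plane('wrist',p,z,ci); print(nm,q,((Q.T@(q[:2]-O))*1000).round(1))
"
```

```text
bore [   7    5   54   46 1930] [318.37409326 337.4642487 ]
0.042 [-0.28  0.38 42.  ]
0.044 [-1.47  0.39 44.  ]
0.046 [-2.65  0.39 46.  ]
tip [577.54847233  97.80176051] seat [529.73593742 102.6778068 ]
tip [0.56043481 0.11029036 0.096     ] [ -6.5 128.5]
seat [0.55893632 0.10957383 0.042     ] [ -8.1 128. ]
```

{"api": "play_rows", "payload": {
  "targets": [0.8,4,0,0,0,0,3.4,1.7,8,0,0,0,0,3.4,2.5,11,0,0,0,0,3.4,3,13.3,0,0,0,0,3.4,3.3,14.3,0,0,0,0,3.4]
}}

```text
time_s: 4.05
tcp_pos: [0.575, 0.048, 0.2005]
eef_rot: [-0.001, 0.661, 0.75, -0.001]
ft_force: [-0.6, -0.3, -1.1]
width: 0.458
finger_force: 40.6
```

{"api": "play_rows", "payload": {
  "targets": [0,0,0,0,0,0,3.4,0,0,0,0,0,0,3.4,0,0,0,0,0,0,3.4,0,0,0,0,0,0,3.4,0,0,0,0,0,0,3.4]
}}

```text
time_s: 4.68
tcp_pos: [0.575, 0.0475, 0.2032]
eef_rot: [0.0, 0.661, 0.75, 0.0]
ft_force: [-0.2, -0.2, -0.4]
width: 0.456
finger_force: 40.6
```

```bash
python3 -c "
from h import *
ci=camera_info('wrist'); a=state(); im=snapshot('wrist'); cv2.imwrite('pics/w3.png',im); b=state()
np.save('ci3.npy',ci,allow_pickle=True);np.save('s3.npy',a,allow_pickle=True)
print(a['tcp_pos'],b['tcp_pos'],a['dq'].round(3))
P=Q@[0,.13]+O
print('tip',pix('wrist',[*P,.096],ci),'seat',pix('wrist',[*P,.042],ci))
"
```

```text
[0.57499215 0.04752724 0.20319485] [0.57504954 0.04757157 0.20316304] [ 0.002  0.004  0.004  0.002 -0.001  0.001]
tip [317.43343602 139.19370685] seat [317.56755143 139.02928141]
```

View pics/w3.png

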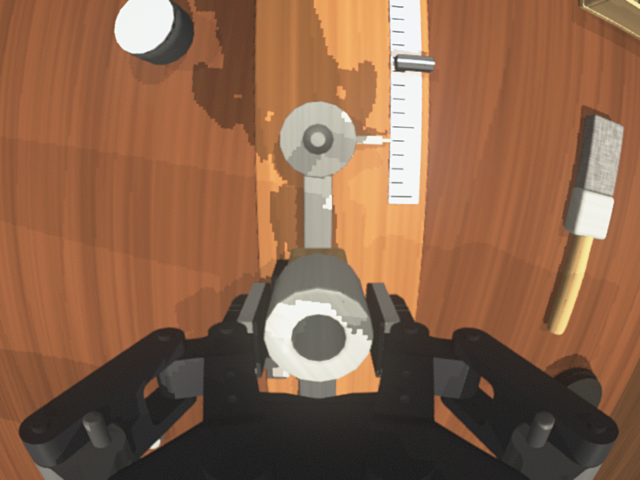

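The post is seen from straight above at (318,138), within 1 px of the prediction (317.5,139). The clip is at (414,63), the pointer at (380,140) and the sleeve bore near (318,338).

```bash
python3 -c "
from h import *
ci=np.load('ci3.npy',allow_pickle=True).item(); im=cv2.imread('pics/w3.png'); s=np.load('s3.npy',allow_pickle=True).item(); r=rot(s)
g=cv2.cvtColor(im,cv2.COLOR_BGR2GRAY)
m=cv2.inRange(g[310:368,285:352],0,165); n,l,st,c=cv2.connectedComponentsWithStats(m); k=1+st[1:,4].argmax(); print('bore',st[k],c[k]+[285,310])
p=plane('wrist',c[k]+[285,310],s['tcp_pos'][2]-.044,ci); print('off mm',(r.inv().apply(p-s['tcp_pos'])*1000).round(2)); off=p-s['tcp_pos']
m=cv2.inRange(g[125:152,304:332],0,110); M=cv2.moments(m,True); print('post dark centroid',M['m10']/M['m00']+304,M['m01']/M['m00']+125)
m=cv2.inRange(g[100:178,275:362],100,190);
q=plane('wrist',(318,138.3),.096,ci); print('post',q,((Q.T@(q[:2]-O))*1000).round(1))
for nm,px,z in(('clip',(414,63),.023),('ptr',(386,140.5),.02)): w=plane('wrist',px,z,ci);print(nm,((Q.T@(w[:2]-O))*1000).round(1))
print('go',go([*(q[:2]-off[:2]),.2],RT))
c=cv2.resize(im[40:160,280:440],(800,600),interpolation=cv2.INTER_NEAREST); cv2.imwrite('pics/c3.png',c)
"
```

```text
bore [   6    4   55   47 1998] [318.28228228 337.40640641]
off mm [-1.42  0.35 44.  ]
post dark centroid 317.3526970954357 144.98340248962654
post [0.56691289 0.1129827  0.096     ] [  0.3 130.4]
clip [ 64.9 184.7]
ptr [ 46.5 129.9]
go (array([ 6.73, -0.02,  0.32]), array([0.02, 0.  , 0.17]))
```

View pics/c3.png

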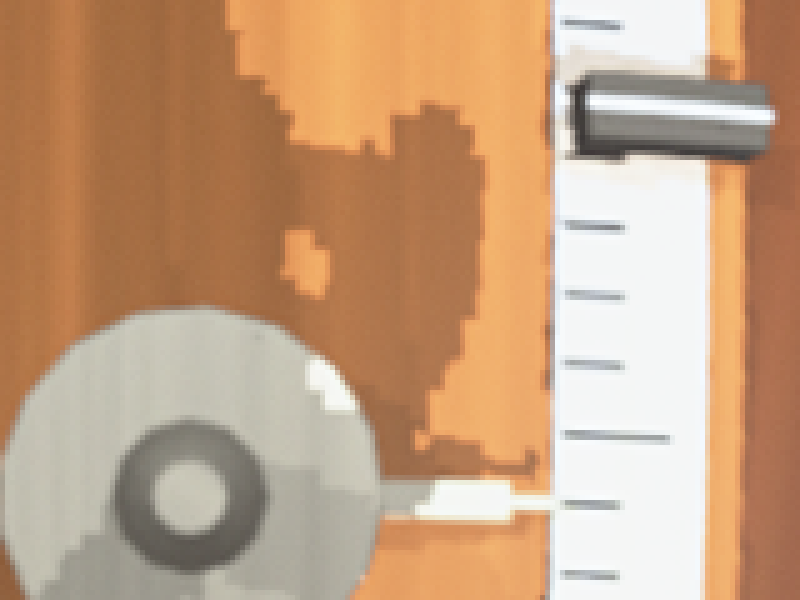

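{"api": "play_rows", "payload": {
  "targets": [3.5,0,0,0,0,0.1,3.4,6,0,0,0,0,0.1,3.4,6.7,0,0,0,0,0.1,3.4,6.7,0,0,0,0,0.1,3.4,6.7,0,0,0,0,0.1,3.4]
}}

```text
time_s: 5.35
tcp_pos: [0.5668, 0.1133, 0.2029]
eef_rot: [0.0, 0.662, 0.749, -0.0]
ft_force: [-0.5, -0.8, -0.4]
width: 0.462
finger_force: 40.6
```

{"api": "play_rows", "payload": {
  "targets": [0,0,0,0,0,0,3.4,0,0,0,0,0,0,3.4,0,0,0,0,0,0,3.4,0,0,1,0,0,0,3.4,0,0,1,0,0,0,3.4]
}}

```text
time_s: 5.98
tcp_pos: [0.5659, 0.114, 0.1915]
eef_rot: [-0.001, 0.662, 0.75, -0.001]
ft_force: [-0.4, 0.7, -1.0]
width: 0.463
finger_force: 40.6
```

```bash
python3 -c "
from h import *
s=state(); print(s['tcp_pos'],s['ft_force'],go([*(Q@[0,.13]+O),.126],RT)); r=rot(s)
p=s['tcp_pos']+r.apply([-.0014,.00035,0]);print((Q.T@(p[:2]-O)*1000).round(2))"
```

```text
[0.56589141 0.11400345 0.19152781] [-0.35065369  0.72464486 -0.99768993] (array([-0.16,  0.08,  6.55]), array([-0.15,  0.01,  0.08]))
[ -0.27 130.16]
```

{"api": "play_rows", "payload": {
  "targets": [0,0,0.8,0,0,0,3.4,0,0,1.6,0,0,0,3.4,0,0,2.4,0,0,0,3.4,0,0,3,0,0,0,3.4,0,0,3,0,0,0,3.4]
}}

```text
time_s: 6.6
tcp_pos: [0.5663, 0.1141, 0.1621]
eef_rot: [-0.0, 0.662, 0.75, -0.001]
ft_force: [-0.1, 0.9, -0.6]
width: 0.458
finger_force: 40.6
```

{"api": "play_rows", "payload": {
  "targets": [0,0,0.8,0,0,0,3.4,0,0,1.6,0,0,0,3.4,0,0,2.4,0,0,0,3.4,0,0,3.1,0,0,0,3.4,0,0,3.4,0,0,0,3.4]
}}

```text
time_s: 7.22
tcp_pos: [0.5664, 0.1141, 0.1282]
eef_rot: [-0.0, 0.662, 0.75, -0.0]
ft_force: [-0.2, 0.7, -0.2]
width: 0.457
finger_force: 40.6
```

{"api": "play_rows", "payload": {
  "targets": [0,0,0.1,0,0,0,3.4,0,0,0.2,0,0,0,3.4,0,0,0.25,0,0,0,3.4,0,0,0.25,0,0,0,3.4]
}}

```text
time_s: 7.72
tcp_pos: [0.5668, 0.1141, 0.1266]
eef_rot: [0.0, 0.662, 0.75, 0.0]
ft_force: [-0.3, 0.2, -0.8]
width: 0.456
finger_force: 40.6
```

{"api": "play_rows", "payload": {
  "targets": [0,0,0.1,0,0,0,3.4,0,0,0.2,0,0,0,3.4,0,0,0.2,0,0,0,4.5,0,0,0.2,0,0,0,5.5,0,0,0.2,0,0,0,6.5]
}}

```text
time_s: 8.35
tcp_pos: [0.5667, 0.1141, 0.1242]
eef_rot: [-0.0, 0.662, 0.75, -0.0]
ft_force: [-0.1, 0.1, -0.6]
width: 0.761
finger_force: 0.0
```

{"api": "play_rows", "payload": {
  "targets": [0,0,0,0,0,0,7,0,0,0,0,0,0,7,0,0,-2,0,0,0,7,0,0,-6,0,0,0,7,0,0,-9,0,0,0,8]
}}

```text
time_s: 8.98
tcp_pos: [0.5669, 0.1142, 0.2158]
eef_rot: [0.0, 0.662, 0.75, 0.0]
ft_force: [0.4, 0.5, 0.8]
width: 0.936
finger_force: 0.0
```

{"api": "play_rows", "payload": {
  "targets": [-5,0,0,0,0,0,8,-9,0,0,0,0,0,8,-9,0,0,0,0,0,8,-9,0,0,0,0,0,8,-9,0,0,0,0,0,8]
}}

```text
time_s: 9.6
tcp_pos: [0.5777, 0.0258, 0.2143]
eef_rot: [-0.0, 0.661, 0.75, -0.0]
ft_force: [-0.0, 0.1, -0.2]
width: 0.939
finger_force: 0.0
```

```bash
python3 -c "
from h import *
snapshot('wrist');snapshot('wrist')
ci=camera_info('wrist'); a=state(); im=snapshot('wrist'); cv2.imwrite('pics/w4.png',im); b=state(); sc=snapshot('scene')
np.save('ci4.npy',ci,allow_pickle=True)
print(a['tcp_pos'],b['tcp_pos'])
P=Q@[0,.13]+O; print(pix('wrist',[*P,.082],ci),pix('wrist',[*P,.096],ci), pix('scene',[*P,.082]))
c=cv2.resize(sc[225:345,300:440],(700,600)); cv2.imwrite('pics/c4.png',np.hstack([cv2.resize(im,(400,300)),cv2.resize(c,(400,300))]))
print('handle go',go([*(Q@[0,.045]+O),.16],RT))
"
```

```text
[0.57777155 0.02586012 0.21431972] [0.57779029 0.02577838 0.21435202]
[317.65660528  99.05563158] [317.61416101  96.13580299] [361.40502588 282.09608092]
handle go (array([ 0.26, -0.03,  5.43]), array([-0.01, -0.  ,  0.16]))
```

View pics/c4.png

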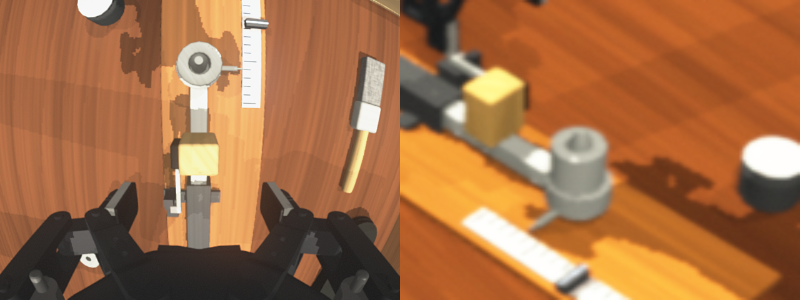

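The sleeve stands on its disc and the post pokes out of its top, so it is seated. Next is the handle. The gripper stays at x = -1 mm, because the button adds 2 mm on the -x side when pressed.

{"api": "play_rows", "payload": {
  "targets": [0.3,-0.1,3,0,0,0.1,8,0.3,-0.1,6,0,0,0.1,8,0.3,-0.1,8.2,0,0,0.1,8,0.3,-0.1,9.2,0,0,0.1,8,0.3,-0.1,9.2,0,0,0.1,8]
}}

```text
time_s: 10.42
tcp_pos: [0.5762, 0.0279, 0.122]
eef_rot: [-0.0, 0.662, 0.749, -0.0]
ft_force: [0.5, 0.5, 0.1]
width: 0.941
finger_force: 0.0
```

```bash
python3 -c "
from h import *
s=state();print(s['ft_force'],go([*(Q@[-.001,.045]+O),.122],RT))"
```

```text
[0.50646487 0.50749993 0.05133309] (array([ 0.02, -0.01, -0.  ]), array([-0.07, -0.01,  0.01]))
```

{"api": "play_rows", "payload": {
  "targets": [0,0,0,0,0,0,6,0,0,0,0,0,0,5,0,0,0,0,0,0,4.2,0,0,0,0,0,0,3.2,0,0,0,0,0,0,3.2],
  "squeeze": 50
}}

```text
time_s: 11.05
tcp_pos: [0.5765, 0.0277, 0.1232]
eef_rot: [0.0, 0.662, 0.749, -0.0]
ft_force: [0.1, -0.5, 5.8]
width: 0.43
finger_force: 52.8
```

{"api": "play_rows", "payload": {
  "targets": [0,0,0,0,0,0,3.2,0,0,0,0,0,0,3.2,0,0,0,0,0,0,3.2]
}}

```text
time_s: 11.42
tcp_pos: [0.5765, 0.0276, 0.1232]
eef_rot: [0.0, 0.662, 0.749, -0.0]
ft_force: [-0.5, -0.4, 6.8]
width: 0.434
finger_force: 52.8
```

The width reads about 37 mm. The 40 mm sleeve read about 39, so this is about 38 mm true and the button is fully in. Draw slowly by about 5.5 cm.

{"api": "play_rows", "payload": {
  "targets": [0.5,0,0,0,0,0,3.2,1.2,0,0,0,0,0,3.2,1.9,0,0,0,0,0,3.2,2.6,0,0,0,0,0,3.2,3.3,0,0,0,0,0,3.2]
}}

```text
time_s: 12.05
tcp_pos: [0.5726, 0.059, 0.1232]
eef_rot: [0.001, 0.663, 0.749, -0.001]
ft_force: [0.9, -5.1, 6.1]
width: 0.426
finger_force: 52.8
```

{"api": "play_rows", "payload": {
  "targets": [0.6,0,0,0,0,0,3.2,1.2,0,0,0,0,0,3.2,1.7,0,0,0,0,0,3.2,2.2,0,0,0,0,0,3.2,2.2,0,0,0,0,0,3.2]
}}

```text
time_s: 12.68
tcp_pos: [0.5698, 0.0811, 0.1232]
eef_rot: [0.001, 0.663, 0.749, -0.001]
ft_force: [0.3, -4.9, 6.6]
width: 0.426
finger_force: 52.7
```

{"api": "play_rows", "payload": {
  "targets": [0,0,0,0,0,0,3.2,0,0,0,0,0,0,3.2,0,0,0,0,0,0,3.2]
}}

```text
time_s: 13.05
tcp_pos: [0.5699, 0.081, 0.1232]
eef_rot: [0.001, 0.663, 0.749, -0.001]
ft_force: [0.8, -4.9, 6.7]
width: 0.431
finger_force: 52.7
```

```bash
python3 -c "
from h import *
ci=camera_info('wrist'); s=state(); im=snapshot('wrist')
np.save('ci5.npy',ci,allow_pickle=True); cv2.imwrite('pics/w5.png',im)
print(s['tcp_pos'],(Q.T@(s['tcp_pos'][:2]-O)*1000).round(1),s['ft_force'],s['width'])
for y in(.18,.186,.19): print(pix('wrist',[*(Q@[.05,y]+O),.02],ci),pix('wrist',[*(Q@[.065,y]+O),.023],ci))
cv2.imwrite('pics/c5.png',cv2.resize(im[30:250,210:480],(736,600),interpolation=cv2.INTER_CUBIC))
"
```

```text
[0.56987477 0.08097033 0.12321046] [-0.7 98.3] [ 0.8101256 -4.8515868  6.6978128] 0.43057421672430546
[425.72574771 107.51705984] [457.46712121 109.44965682]
[425.80147893  95.07651926] [457.5724756  97.0274823]
[425.80786134  86.834427  ] [457.58638098  88.79546363]
```

View pics/c5.png

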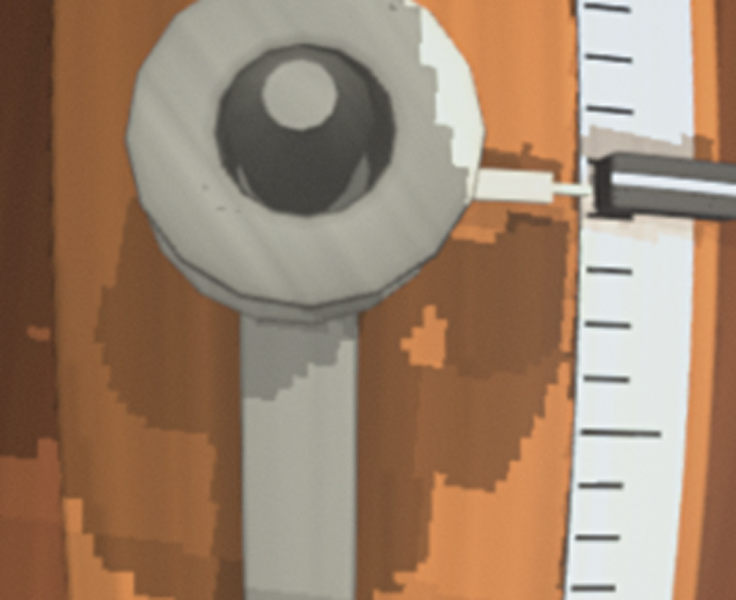

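The pointer tip is at crop (575,190), almost level with the clip's white line at (612–736, 180–188). The sleeve is still on its seat. I'll put a number on it.

```bash
python3 -c "
from h import *
ci=np.load('ci5.npy',allow_pickle=True).item()
for nm,p,z in(('ptr',(575,190),.02),('ptr2',(515,186),.02),('line',(625,180.5),.023),('line',(680,184),.023),('line',(725,187.5),.023)):
  w=plane('wrist',np.array(p)/2.727+[210,30],z,ci);print(nm,(Q.T@(w[:2]-O)*1000).round(1))
"
```

```text
ptr [ 47.6 183.6]
ptr2 [ 36.9 183.7]
line [ 55.7 185.6]
line [ 65.9 185.9]
line [ 74.6 186.1]
```

The pointer reads 183.6 mm and the line 185.8, in agreement with the earlier top view (185.8) and the TCP travel. Draw 2 mm more.

{"api": "play_rows", "payload": {
  "targets": [0.1,0,0,0,0,0,3.2,0.2,0,0,0,0,0,3.2,0.2,0,0,0,0,0,3.2,0.2,0,0,0,0,0,3.2,0.2,0,0,0,0,0,3.2]
}}

```text
time_s: 13.72
tcp_pos: [0.5696, 0.0825, 0.1232]
eef_rot: [0.001, 0.663, 0.749, -0.001]
ft_force: [0.1, -6.3, 6.9]
width: 0.425
finger_force: 52.8
```

{"api": "play_rows", "payload": {
  "targets": [0,0,0,0,0,0,3.2,0,0,0,0,0,0,3.2,0,0,0,0,0,0,3.2,0,0,0,0,0,0,3.2]
}}

```text
time_s: 14.22
tcp_pos: [0.5697, 0.0825, 0.1232]
eef_rot: [0.001, 0.663, 0.749, -0.001]
ft_force: [0.1, -5.7, 6.9]
width: 0.425
finger_force: 52.8
```

```bash
python3 -c "
from h import *
s=state(); im=snapshot('wrist'); print((Q.T@(s['tcp_pos'][:2]-O)*1000).round(1),s['ft_force'],s['finger_force'],s['dq'].round(3))
cv2.imwrite('pics/c6.png',cv2.resize(im[30:250,210:480],(736,600),interpolation=cv2.INTER_CUBIC))
"
```

```text
[-0.8 99.8] [ 0.11052837 -5.69562046  6.89516792] 52.76591777801514 [ 0.001 -0.001  0.    -0.    -0.002 -0.001]
```

View pics/c6.png

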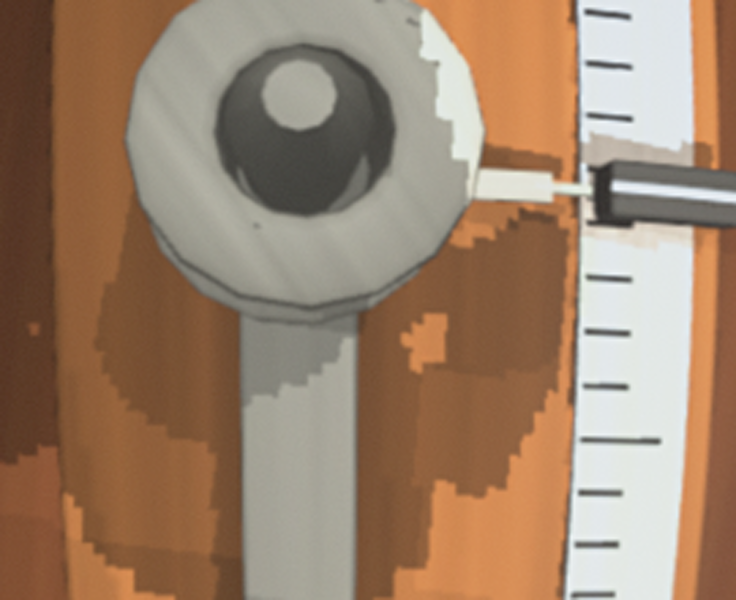

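The pointer at (575,190) and the line at (612,187) now agree to within about 1 mm. The arm is still and the sleeve is seated, so I'm handing it in.

```bash
python3 -c "
from station import *
print(job_done())"
```

```text
the job is handed in; nothing more can be done
None
```

The job is handed in at about 14 s: the sleeve is on its seat on the post, and the arm is held by the handle with the button in and its pointer about 1 mm from the mark line by my measurement; the hand-in returned no verdict.

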